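Tuck the cover strip under the spill board's apron and hold it down

TASK

Pick up the aluminium cover strip by its upright rib and fit it on the grey spill board: slide its plain long edge (the one farther from the rib) under the hinged steel apron, without lifting the apron, until it is fully home against the stop beneath. Finish still holding the strip by its rib and pressing it flat on the board with about 10 N, as if for a colleague to screw it down; do not let go. Leave the screwdriver, jar, timer and tape where they are.

Things in the scene. Friction and masses are not known exactly. Their poses are not given: they have to be found in the camera images.
- strip_grip (a point): Mid-rib of the loose aluminium strip (0.2 kg), 20 mm above its underside. Flat plate 110 (x) x 140 (y) x 4 mm; upright rib 10 thick (x), 90 long (y), top 36 mm above the underside, 75 mm behind the leading edge, 35 mm ahead of the edge with three screw holes. x: from rib to leading edge, y along rib, z up. Starts flat on the worktop left of the board
- strip_nose (a point): Middle of the strip's leading long edge (the one to be tucked in), at the plate's underside; 75 mm along x from strip_grip and 20 mm below it. Same axes as strip_grip
- slot (a point): Mouth of the gap: below the middle of the apron's free edge, on the board's top surface. x: level, into the gap (the way to push), y along the apron's edge, z up. Gap 9 mm high, 180 mm wide between side ribs; a stop bar 7 mm high lies 35 mm in. In front of the mouth (-x) the board is flat and bare for 85 mm
- deck: Slab of the grey spill board, fixed on the worktop, 180 (x) x 250 (y) x 12 mm; origin: centre of its underside; axes as of slot, which lies at x -5, y 0, z 12 mm of it. It faces the robot, turned by up to about 15 degrees
- apron (a joint): Angle of the thin steel apron (85 mm from hinge to free edge, 204 mm wide, 3 mm thick, 0.15 kg, kept down by its weight only), hinged along the board's far side; 0 = lying on its side ribs, positive = free edge lifted (0.1 rad lifts it 8.5 mm). Its top is 24 mm above the worktop; hinge cheeks reach 36 mm
- screwdriver_mid (a point): Bystander: middle of a screwdriver 175 mm long, 25 mm high, lying on the worktop in front of the board
- jar_mid (a point): Bystander: centre of a screw jar, 50 mm across and 72 mm high, behind the strip
- timer_mid (a point): Bystander: centre of a bench timer 72 x 62 x 19 mm, right of the board
- tape_mid (a point): Bystander: centre of a roll of tape, 58 mm across and 19 mm high, left of the strip
There are look-alikes about, which are no part of the job. There is more than one size of the part that bears strip_grip; the job needs the larger.

How it is judged:
At the end, for the whole second after the job is handed in: The leading edge is at least 28 mm under the apron (stop at 35 mm), square within 0.1 rad, flat on the board (2 mm, 0.035 rad); the apron lies down (under 0.03 rad); the fingers hold the strip and press it on the board with 4 to 45 N (its weight is about 2 N) through the last second (x of strip_nose in the frame of slot above 0.028 m and z of strip_nose in the frame of slot below 0.002 m and z of strip_grip in the frame of slot below 0.0225 m and angle between the x axis of strip_nose and the x axis of slot, either way round below 0.1 rad and angle between the z axis of strip_nose and the z axis of slot, either way round below 0.035 rad and value of joint apron below 0.03 rad and contact force between strip and deck between 4 and 45 N and contact force between the fingers and strip above 3 N); the arm keeps its last pose, push and grip.
It fails at once if the apron is lifted by more than 0.1 rad (value of joint apron above 0.1 rad).
It fails at once if a bystander is shifted by more than 30 mm (distance of any of screwdriver_mid, jar_mid, timer_mid, tape_mid from where it was at the start of the episode above 0.03 m).
It also fails if it takes over 35 s, if anything falls off the work surface, if the arm or the gripper's body presses on something with over 40 N, if the wrist force passes 120 N, or if a joint passes its speed limit or range.

ROBOT

A 7-joint arm with a two-finger parallel gripper is mounted at the origin on a cart in front of the work surface, level with it; the furniture and walls round the work are solid. World frame = base frame: x ahead of the robot, y to its left, z up, the work surface at z = 0. Lengths are in m, angles in rad, forces in N, time in s.
With the tool pointing down it reaches from about 0.425 to 0.875 m from the base axis. Payload 4.7 kg.
Tool frame: the origin (TCP) lies at the very end of the fingers, on their centre line; the grasp point (between the pads) lies 19 mm behind it; x points along the fingers, z is the direction in which the jaws open and shut, and the axes are right-handed (so a half turn about x gives the same grasp; the last joint's range is limited). The gripper opens to 87 mm and grips with 3 to 60 N. Pads are 19 mm wide; open, the fingers measure 117 mm over their backs; the gripper's body (75 mm by 190 mm) begins 51 mm behind the grasp point.
Start: joints at [1.187, 0.321, -0.07, 1.45, 0.023, 1.371, -0.057], TCP at [0.252, -0.599, 0.223] pointing down, gripper open.
Joint ranges: [-2.86, 2.86], [-0.3, 2.09], [-1.38, 1.24], [0.06, 2.45], [-1.56, 4.7], [0.09, 2.05], [-2.69, 2.69]. Speed limits (rad/s): [2.57, 2.57, 3.14, 3.14, 3.14, 3.14, 3.14].

INTERFACE

Orientations are given as a rotation vector (axis times angle).
In Python, from bench import * gives the robot as it stands.
- The arm moves only by the shell command python3 -m handwheel 'ROWS' [OPENING] [FORCE]. ROWS is JSON, a list of rows, each an object with "xyz": the shift along the world's x, y, z in cm, a list of three; "angular": the turn, a rotation vector about the world's x, y, z in degrees, a list of three. A call has 1 to 5 rows; each row shifts and turns the pose as measured when the row begins; what a row does not reach is not made up. A row lasts 1/12 s, in which the tool goes at most 41.7 mm and 7.16 degrees, less where a joint would pass 70% of its speed; a pose out of reach is approached as far as the arm can. A call with a gripper value outside its range is refused whole. OPENING is the finger opening in cm, from 0 to 8.7, set as the call begins (- or left out, the last holds). The fingers move at their own pace and stop on an object; FORCE is the grip in N (left out, the last holds). Time passes only in rows, so rows that do not move let the fingers close. It gives the time, the measured TCP pose, the force and the opening at its end, in the units of the state.
- get_state(): the state, without advancing time (a new reading comes with each control period).
- get_image(name): name is "scene" or "top" or "wrist"; returns a dict with "pixels" (480x640x3 uint8, blue, green, red), "K" (3x3 intrinsics, pixels), "cam_to_world" (4x4, takes a point from camera to world coordinates). Camera axes: x right, y down, z forward; pixel columns grow to the right and rows downward; lengths in m; the calibration is good to about 2 mm. A picture is of the moment at which its call begins. There is no depth.
- close_job(): hands the job in, once; it reports no verdict.
The state is a dict: "time": time; "joint_positions": joint angles; "qd": joint speeds; "joint_torque": joint torques, N m; "position": TCP position; "tool_rot": TCP orientation; "ft_force": force on the tool from outside, world axes, zero at the start; "torque": the same for the moment, N m; "grip_width": opening from 0.0 (shut) to 1.0 (fully open).
Only numpy, scipy, OpenCV 4.12 (cv2) and the standard library are available. Lean on these libraries where they do the work, as an engineer would, in place of code of your own. Each camera call takes 0.05 s, during which the arm holds its last target.

## Working session

There is one attempt and no reset: what is moved stays moved. The work goes in short steps, Python scripts to look and compute and a shell command to move; the robot and the scene stay as the last step left them, time stands still between calls to the robot, and variables do not carry over. Pictures are saved under pics/ and viewed, and the job is handed in when it is done.

```bash
ls; mkdir -p pics; python3 - <<'E'
from bench import *
import cv2
s=get_state();print(s)
for n in ["scene","top","wrist"]:
    d=get_image(n);cv2.imwrite(f"pics/{n}0.png",d["pixels"]);print(n,d["K"],d["cam_to_world"])
E
```

```text
pics
{'time': 0.0, 'joint_positions': array([ 1.1871135 ,  0.32179991, -0.07007894,  1.45170162,  0.02260681,
        1.37078553, -0.05694824]), 'qd': array([-0.00093031,  0.00224673, -0.00218449, -0.00081531, -0.00066241,
        0.00090487,  0.00086404]), 'joint_torque': array([ 8.43800026e-04, -4.91284418e+01, -4.03367048e-01, -3.12529171e+01,
       -6.37397985e-02,  4.38465143e-02,  1.52259645e-04]), 'position': array([ 0.25152412, -0.59875281,  0.2214631 ]), 'tool_rot': array([ 0.91241936,  1.37320412, -0.91083157]), 'ft_force': array([-0.77331507,  0.14754228,  0.91629385]), 'torque': array([-0.03548972, -0.03496038,  0.02112257]), 'grip_width': 0.9999314773000745}
scene [[486.76432336   0.         322.30510582]
 [  0.         486.76432336 243.20520844]
 [  0.           0.           1.        ]] [[-0.89698837 -0.21271486  0.38751033 -0.02283338]
 [-0.44175958  0.46333661 -0.7682237   1.19666632]
 [-0.01613512 -0.86027412 -0.50957638  0.79238918]
 [ 0.          0.          0.          1.        ]]
top [[525.21634296   0.         317.6815787 ]
 [  0.         525.21634296 237.85696912]
 [  0.           0.           1.        ]] [[ 2.33106047e-02 -9.89724585e-01  1.41073960e-01  3.30749069e-01]
 [-9.99717203e-01 -2.37411117e-02 -1.36913538e-03  6.85443239e-02]
 [ 4.70431957e-03 -1.41002149e-01 -9.89998113e-01  1.45166081e+00]
 [ 0.00000000e+00  0.00000000e+00  0.00000000e+00  1.00000000e+00]]
wrist [[369.80596368   0.         313.67026236]
 [  0.         369.80596368 241.44427842]
 [  0.           0.           1.        ]] [[ 0.38777178 -0.89420689 -0.22366736  0.31242414]
 [-0.92175471 -0.37648305 -0.09289118 -0.57461496]
 [-0.00114303  0.24218702 -0.97022891  0.38368074]
 [ 0.          0.          0.          1.        ]]
```

View pics/scene0.png

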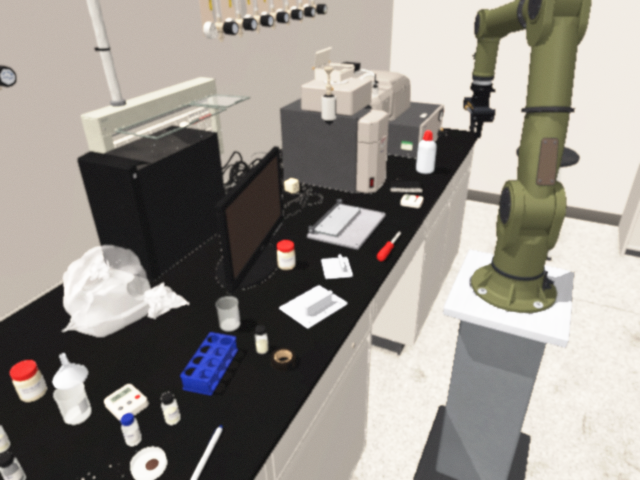

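View pics/top0.png

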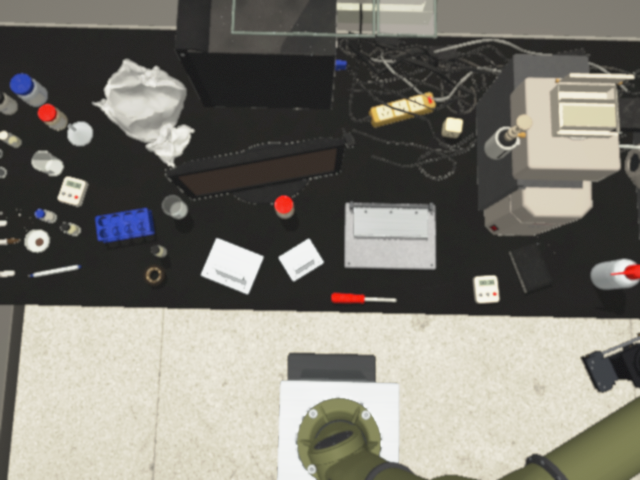

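The top view shows the large strip near (233,266), the smaller look-alike at (300,259), the board at (390,236), the jar at (284,207), the screwdriver at (363,299), the timer at (486,289) and the tape at (154,275). I'll zoom in next.

```bash
python3 - <<'E'
import cv2
t=cv2.imread("pics/top0.png");s=cv2.imread("pics/scene0.png")
cv2.imwrite("pics/topz.png",cv2.resize(t[190:310,190:450],None,fx=3,fy=3,interpolation=cv2.INTER_CUBIC))
cv2.imwrite("pics/scz.png",cv2.resize(s[190:340,260:440],None,fx=4,fy=4,interpolation=cv2.INTER_CUBIC))
E
```

```text
(no output)
```

View pics/topz.png

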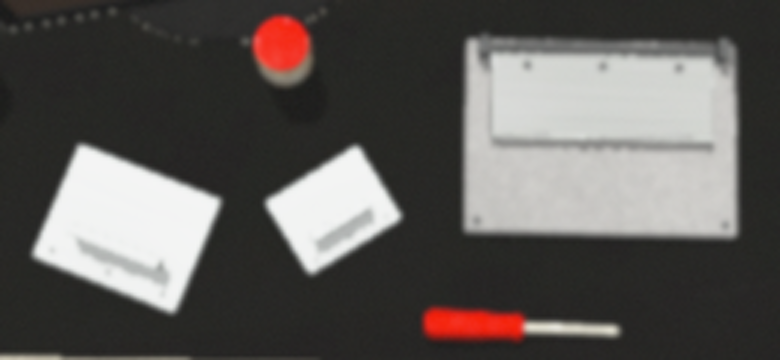

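View pics/scz.png

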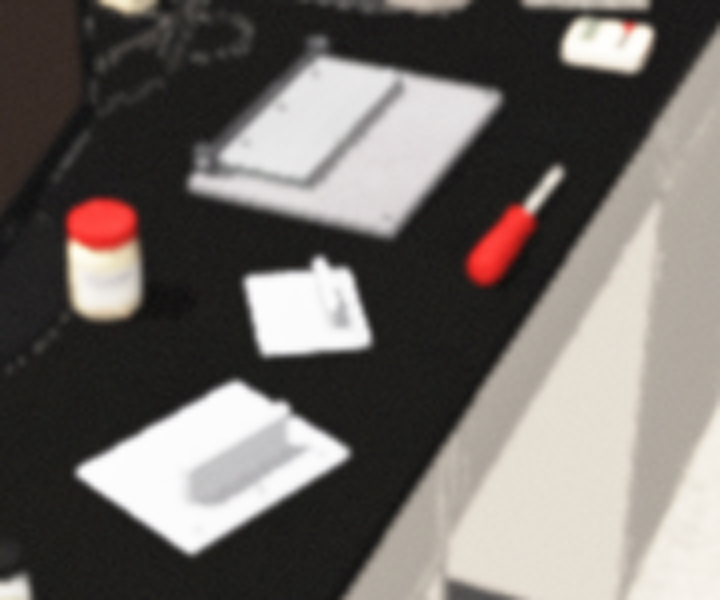

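```bash
cat > h.py <<'E'
from bench import *
import numpy as np, cv2
def ray(d,u,v):
    K=np.array(d["K"]);T=np.array(d["cam_to_world"])
    r=T[:3,:3]@np.linalg.solve(K,[u,v,1]);return T[:3,3],r
def onz(d,u,v,z):
    o,r=ray(d,u,v);return o+r*(z-o[2])/r[2]
def proj(d,p):
    K=np.array(d["K"]);T=np.array(d["cam_to_world"])
    q=K@(T[:3,:3].T@(np.array(p)-T[:3,3]));return q[:2]/q[2]
def fitquad(c,W):
    # refine the hull's 4 sides by line fits, corners from crossings
    b=cv2.boxPoints(cv2.minAreaRect(c)); pts=c[:,0,:].astype(float); L=[]
    for i in range(4):
        a,e=b[i],b[(i+1)%4];n=np.linalg.norm(e-a);t=(e-a)/n;q=pts-a
        s=q@t;dd=abs(q@np.array([-t[1],t[0]]))
        m=(s>.12*n)&(s<.88*n)&(dd<W)
        L.append(cv2.fitLine(pts[m].astype(np.float32),cv2.DIST_HUBER,0,.01,.01).ravel())
    out=[]
    for i in range(4):
        l,k=L[i-1],L[i]
        s=np.linalg.solve(np.array([[l[0],-k[0]],[l[1],-k[1]]]),[k[2]-l[2],k[3]-l[3]])
        out.append([l[2]+s[0]*l[0],l[3]+s[0]*l[1]])
    return np.array(out)
E
python3 - <<'E'
from h import *
for n,thr,seeds in [("top",100,[((233,255),.004),((300,255),.004),((390,255),.012)]),("scene",110,[((310,290),.004),((338,262),.004),((362,238),.012)])]:
    d=get_image(n);g=cv2.cvtColor(d["pixels"],cv2.COLOR_BGR2GRAY)
    m=(g>thr).astype(np.uint8)
    cs,_=cv2.findContours(m,cv2.RETR_EXTERNAL,cv2.CHAIN_APPROX_NONE)
    for (sd,z) in seeds:
        for c in cs:
            if cv2.pointPolygonTest(c,sd,False)>=0 and cv2.contourArea(c)<30000:
                Q=cv2.approxPolyDP(cv2.convexHull(c),5,True)[:,0] if n=="scene" else fitquad(c,5)
                P=np.array([onz(d,u,v,z) for u,v in Q]);print(n,sd,cv2.contourArea(c))
                for i in range(len(Q)):
                    e=P[(i+1)%len(Q)]-P[i]
                    print(Q[i].round(1),P[i][:2].round(4),"len",np.linalg.norm(e).round(4),"ang",np.degrees(np.arctan2(e[1],e[0])).round(2))
                print("mean",P.mean(0).round(4))
E
```

```text
top (233, 255) 2138.0
[199.6 275. ] [0.4259 0.3892] len 0.114 ang -20.27
[215.9 237. ] [0.5328 0.3498] len 0.1444 ang -110.43
[263.8 256.1] [0.4824 0.2144] len 0.1135 ang 159.38
[247.8 294.3] [0.3762 0.2544] len 0.1437 ang 69.77
mean [0.4543 0.302  0.004 ]
top (300, 255) 1076.0
[277.2 256.8] [0.4813 0.1774] len 0.1022 ang -56.63
[308.5 237.5] [0.5376 0.0921] len 0.0818 ang -146.75
[324.1 262.3] [0.4692 0.0472] len 0.1014 ang 123.06
[292.8 281.6] [0.4139 0.1322] len 0.0812 ang 33.84
mean [0.4755 0.1122 0.004 ]
top (390, 255) 5728.5
[343.5 266.6] [ 0.4578 -0.0063] len 0.1793 ang -0.64
[345.3 202.7] [ 0.6371 -0.0083] len 0.251 ang -90.37
[435.  205.4] [ 0.6354 -0.2593] len 0.177 ang 179.53
[435.  268.6] [ 0.4584 -0.2578] len 0.2515 ang 90.14
mean [ 0.5472 -0.1329  0.012 ]
scene (310, 290) 1533.5
[347 303] [0.3814 0.2577] len 0.1399 ang 70.55
[308 328] [0.428  0.3897] len 0.1084 ang -18.41
[279 309] [0.5309 0.3554] len 0.143 ang -106.83
[317 285] [0.4895 0.2186] len 0.115 ang 160.08
mean [0.4574 0.3053 0.004 ]
scene (338, 262) 557.5
[347 257] [0.4725 0.0504] len 0.1018 ang 120.14
[351 276] [0.4214 0.1385] len 0.0746 ang 32.57
[325 278] [0.4842 0.1786] len 0.1012 ang -57.21
[321 259] [0.539  0.0935] len 0.0793 ang -147.06
mean [0.4793 0.1153 0.004 ]
scene (362, 238) 2019.0
[384 213] [ 0.466 -0.256] len 0.2575 ang 91.25
[357 248] [0.4604 0.0015] len 0.1754 ang -0.55
[307 236] [ 6.357e-01 -2.000e-04] len 0.2546 ang -88.52
[338 204] [ 0.6423 -0.2547] len 0.1764 ang -179.58
mean [ 0.5511 -0.1273  0.012 ]
```

```bash
cat >> h.py <<'E'
from scipy.spatial.transform import Rotation as R
def st(yaw=None,xy=None,z=None):
    s=get_state();M=R.from_rotvec(s["tool_rot"]).as_matrix()
    print("t",round(s["time"],2),"p",s["position"].round(4),"x",M[:,0].round(3),"z",M[:,2].round(3),"jaw",np.degrees(np.arctan2(M[1,2],M[0,2])).round(2),"F",s["ft_force"].round(1),"g",round(s["grip_width"],3),"q",s["joint_positions"].round(2))
    if yaw is not None:
        c,si=np.cos(np.radians(yaw)),np.sin(np.radians(yaw))
        zt=np.array([c,si,0]); 
        for sg in (1,-1):
            x=np.array([0,0,-1.]);z_=sg*zt;y=np.cross(z_,x)
            print("rot",np.degrees((R.from_matrix(np.c_[x,y,z_])*R.from_matrix(M).inv()).as_rotvec()).round(2))
    if xy is not None: print("d cm",((np.array([*xy,z])-s["position"])*100).round(2))
    return s,M
E
python3 - <<'E'
from h import *
st(-20.4,(.4368,.3103),.006)
d=get_image("top")
# apron edge: dark line; sample profile across columns
g=cv2.cvtColor(d["pixels"],cv2.COLOR_BGR2GRAY)
for c in (360,375,390,405,420):
    col=g[225:250,c];r=225+int(col.argmin());print(c,r,col.min(),onz(d,c,r,.018).round(4))
c=np.array([.5475,-.131]);print(proj(d,[.543,-.131,.021]))
# rib top: expected line at z=.036
a=np.radians(-20.4);x=np.array([np.cos(a),np.sin(a)]);y=np.array([-x[1],x[0]])
for k in(-.045,.045):
    p=np.array([.4368,.3103])+k*y;print(proj(d,[*p,.036]),proj(d,[*p,.004]))
im=d["pixels"]
cv2.imwrite("pics/topz2.png",cv2.resize(im[230:300,190:270],None,fx=8,fy=8,interpolation=cv2.INTER_CUBIC))
E
```

```text
t 0.25 p [ 0.2517 -0.599   0.222 ] x [-0.     0.001 -1.   ] z [ 0.387 -0.922 -0.001] jaw -67.21 F [-0.4 -0.4  0.7] g 1.003 q [ 1.19  0.32 -0.07  1.45  0.02  1.37 -0.06]
rot [-3.000e-02 -4.000e-02  4.681e+01]
rot [-5.0000e-02  4.0000e-02 -1.3319e+02]
d cm [ 18.51  90.93 -21.6 ]
360 237 146 [ 0.5402 -0.0501  0.018 ]
375 237 150 [ 0.5412 -0.0915  0.018 ]
390 238 141 [ 0.5394 -0.1329  0.018 ]
405 238 146 [ 0.5404 -0.1743  0.018 ]
420 238 145 [ 0.5414 -0.2157  0.018 ]
[389.46394425 236.5475979 ]
[241.8787463  277.02091778] [243.4851889  277.80194758]
[211.15048431 264.66223104] [213.42352529 265.71096083]
```

View pics/topz2.png

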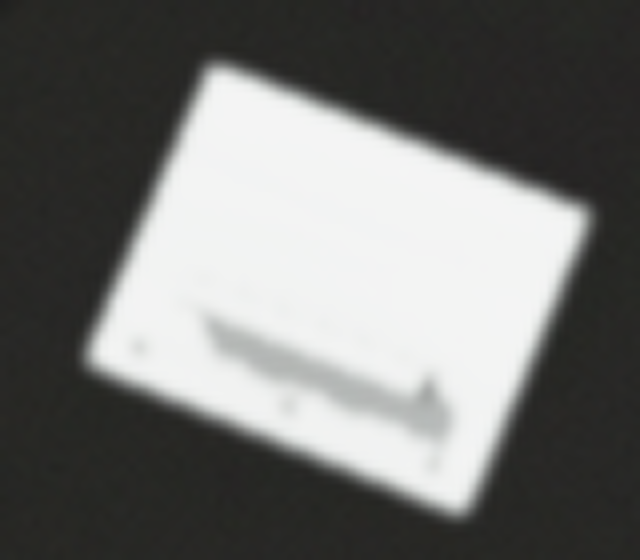

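The apron edge fits the slot at x≈0.541, y≈-0.131, with yaw ≈0. The faint rib line at zoom (200,280)-(420,360) and the holes on the near edge match the predicted rib. Now I move.

```bash
python3 -m handwheel '[{"xyz":[1.4,3.8,0],"angular":[0,0,4]},{"xyz":[1.4,3.8,0],"angular":[0,0,4]},{"xyz":[1.4,3.8,0],"angular":[0,0,4]},{"xyz":[1.4,3.8,0],"angular":[0,0,4]},{"xyz":[1.4,3.8,0],"angular":[0,0,4]}]' 6 30
python3 -m handwheel '[{"xyz":[1.4,3.8,0],"angular":[0,0,4]},{"xyz":[1.4,3.8,0],"angular":[0,0,4]},{"xyz":[1.4,3.8,0],"angular":[0,0,4]},{"xyz":[1.4,3.8,0],"angular":[0,0,4]},{"xyz":[1.4,3.8,0],"angular":[0,0,4]}]'
python3 -c "
from h import *
st(-20.4,(.4368,.3103),.1)"
```

```text
time: 0.72
position: [0.3148, -0.4113, 0.2183]
tool_rot: [0.644, 1.476, -0.65]
ft_force: [0.4, 0.2, 0.9]
grip_width: 0.733
time: 1.13
position: [0.3848, -0.2147, 0.2187]
tool_rot: [0.356, 1.541, -0.368]
ft_force: [0.9, 0.0, 0.4]
grip_width: 0.691
t 1.13 p [ 0.3848 -0.2147  0.2187] x [-0.003 -0.007 -1.   ] z [ 0.895 -0.446  0.001] jaw -26.47 F [0.9 0.  0.4] g 0.691 q [ 0.89 -0.12 -0.41  1.93 -0.04  1.32  0.03]
rot [ 0.42 -0.12  6.07]
rot [  -0.18   -0.64 -173.93]
d cm [  5.2   52.5  -11.87]
```

```bash
python3 -m handwheel '[{"xyz":[1.2,3.9,0],"angular":[0,0,0]},{"xyz":[1.2,3.9,0],"angular":[0,0,0]},{"xyz":[1.2,3.9,0],"angular":[0,0,0]},{"xyz":[1.2,3.9,0],"angular":[0,0,0]},{"xyz":[0.8,3.9,0],"angular":[0,0,1]}]'
python3 -m handwheel '[{"xyz":[0,4,0],"angular":[0,0,1]},{"xyz":[0,4,0],"angular":[0,0,1]},{"xyz":[0,4,0],"angular":[0,0,1]},{"xyz":[0,4,0],"angular":[0,0,1]},{"xyz":[0,4,0],"angular":[0,0,1]}]'
python3 -c "
from h import *
st(-20.4,(.4368,.3103),.1)"
```

```text
time: 1.55
position: [0.441, -0.0142, 0.2202]
tool_rot: [0.337, 1.538, -0.355]
ft_force: [0.4, -1.5, -0.2]
grip_width: 0.687
time: 1.97
position: [0.4408, 0.1941, 0.222]
tool_rot: [0.265, 1.54, -0.284]
ft_force: [0.8, 0.7, -1.1]
grip_width: 0.687
t 1.97 p [0.4408 0.1941 0.222 ] x [ 0.011 -0.014 -1.   ] z [ 0.939 -0.343  0.015] jaw -20.07 F [ 0.8  0.7 -1.1] g 0.687 q [ 0.51 -0.02 -0.97  1.83  0.    1.32 -0.81]
rot [ 0.81  0.61 -0.33]
rot [ -0.96   1.27 179.66]
d cm [ -0.4   11.62 -12.2 ]
```

```bash
python3 -m handwheel '[{"xyz":[0,3.9,0],"angular":[0.8,0.6,0]},{"xyz":[0,3.9,-2],"angular":[0,0,0]},{"xyz":[-0.2,3.6,-3.5],"angular":[0,0,0]},{"xyz":[0,0,-4],"angular":[0,0,0]},{"xyz":[0,0,0],"angular":[0,0,0]}]'
python3 -c "
from h import *
st(-20.4,(.4368,.3103),.1)
for n in ('wrist','scene'):
    d=get_image(n);cv2.imwrite(f'pics/{n}1.png',d['pixels'])
    a=np.radians(-20.4);x=np.array([np.cos(a),np.sin(a)]);y=np.array([-x[1],x[0]])
    for k in(-.045,.045): print(n,proj(d,[*(np.array([.4368,.3103])+k*y),.036]))
"
```

```text
time: 2.38
position: [0.4369, 0.3146, 0.1362]
tool_rot: [0.275, 1.546, -0.256]
ft_force: [-0.6, -2.6, -1.2]
grip_width: 0.684
t 2.38 p [0.4369 0.3146 0.1362] x [ 0.01  0.01 -1.  ] z [ 0.943 -0.333  0.006] jaw -19.43 F [-0.6 -2.6 -1.2] g 0.684 q [ 0.25  0.28 -1.05  1.82  0.26  1.17 -1.22]
rot [-0.6   0.57 -0.98]
rot [ -0.89  -0.93 179.02]
d cm [-0.01 -0.43 -3.62]
wrist [312.79554615 304.8842281 ]
wrist [314.93587928 185.89038206]
scene [331.5676249  291.48295631]
scene [305.83279514 306.52091793]
```

View pics/wrist1.png

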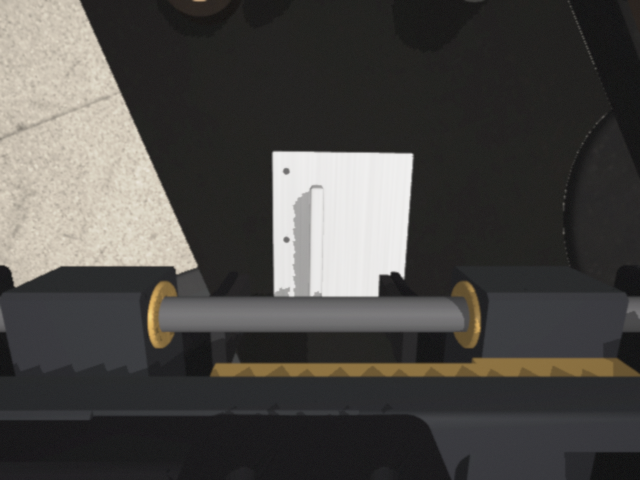

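View pics/scene1.png

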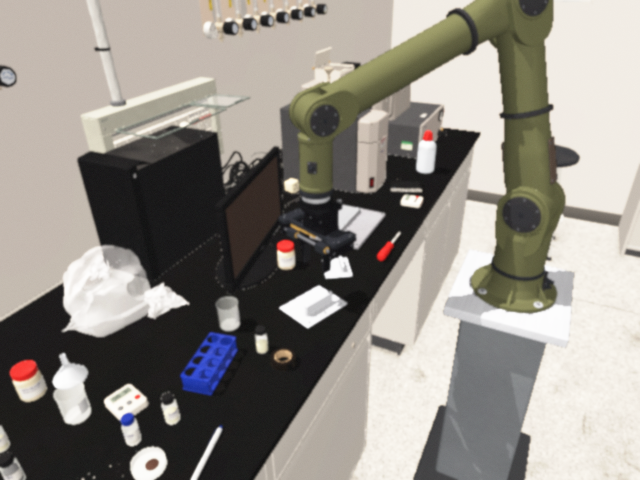

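The wrist view shows the rib centred at column 317 against 315 predicted, with its far end at row 186, so it sits between the jaws within about 1.5 mm. I'll descend.

```bash
python3 -m handwheel '[{"xyz":[0.1,-0.4,-3],"angular":[-0.6,0.6,-1]},{"xyz":[0,0,-3],"angular":[0,0,0]},{"xyz":[0,0,-2],"angular":[0,0,0]},{"xyz":[0,0,-1],"angular":[0,0,0]},{"xyz":[0,0,0],"angular":[0,0,0]}]' 5
python3 -c "
from h import *
st(-20.4,(.4378,.310),.008)
"
```

```text
time: 2.9
position: [0.4528, 0.3119, 0.0627]
tool_rot: [0.3, 1.524, -0.279]
ft_force: [0.1, -0.1, 0.4]
grip_width: 0.585
t 2.9 p [0.4528 0.3119 0.0627] x [ 0.029  0.008 -1.   ] z [ 0.932 -0.362  0.024] jaw -21.2 F [ 0.1 -0.1  0.4] g 0.585 q [ 0.18  0.39 -0.97  1.88  0.39  1.04 -1.32]
rot [-0.48  1.64  0.79]
rot [   2.56    0.76 -179.19]
d cm [-1.5  -0.19 -5.47]
```

```bash
python3 -m handwheel '[{"xyz":[-1.5,-0.2,0],"angular":[-0.5,1.6,0.8]},{"xyz":[0,0,0],"angular":[0,0,0]}]'
python3 -c "
from h import *
st(-20.4,(.4378,.310),.008)
"
```

```text
time: 3.07
position: [0.4391, 0.3095, 0.0662]
tool_rot: [0.281, 1.55, -0.28]
ft_force: [-0.3, -0.3, 0.0]
grip_width: 0.575
t 3.07 p [0.4391 0.3095 0.0662] x [ 0.002 -0.    -1.   ] z [ 0.937 -0.35   0.002] jaw -20.49 F [-0.3 -0.3  0. ] g 0.575 q [ 0.19  0.38 -0.99  1.88  0.36  1.07 -1.3 ]
rot [0.01 0.13 0.09]
rot [ 2.1000e-01 -1.0000e-02 -1.7991e+02]
d cm [-0.13  0.05 -5.82]
```

```bash
python3 -m handwheel '[{"xyz":[-0.2,0,-1.5],"angular":[0,0,0]},{"xyz":[-0.2,0,-1.5],"angular":[0,0,0]},{"xyz":[-0.2,0,-1.2],"angular":[0,0,0]},{"xyz":[0,0,0],"angular":[0,0,0]}]'
python3 -c "
from h import *
st(-20.4,(.4378,.310),.008)
"
```

```text
time: 3.4
position: [0.4368, 0.3108, 0.0274]
tool_rot: [0.286, 1.54, -0.278]
ft_force: [-0.8, -0.5, 0.2]
grip_width: 0.575
t 3.4 p [0.4368 0.3108 0.0274] x [ 0.013  0.003 -1.   ] z [ 0.936 -0.352  0.011] jaw -20.63 F [-0.8 -0.5  0.2] g 0.575 q [ 0.15  0.42 -0.95  1.92  0.42  0.99 -1.35]
rot [-0.18  0.73  0.22]
rot [   1.14    0.29 -179.77]
d cm [ 0.1  -0.08 -1.94]
```

```bash
python3 -m handwheel '[{"xyz":[0,0,-1],"angular":[0,0.7,0]},{"xyz":[0,0,-0.6],"angular":[0,0.3,0]},{"xyz":[0,0,-0.2],"angular":[0,0,0]},{"xyz":[0,0,0],"angular":[0,0,0]}]'
python3 -c "
from h import *
st(-20.4,(.4378,.310),.008)
"
```

```text
time: 3.73
position: [0.4369, 0.3115, 0.0092]
tool_rot: [0.284, 1.558, -0.28]
ft_force: [-0.3, 0.7, -0.1]
grip_width: 0.572
t 3.73 p [0.4369 0.3115 0.0092] x [-0.005  0.004 -1.   ] z [ 0.936 -0.351 -0.006] jaw -20.57 F [-0.3  0.7 -0.1] g 0.572 q [ 0.13  0.46 -0.93  1.92  0.44  0.98 -1.36]
rot [-0.21 -0.26  0.17]
rot [  -0.41    0.32 -179.83]
d cm [ 0.09 -0.15 -0.12]
```

```bash
python3 -m handwheel '[{"xyz":[0,-0.1,-0.1],"angular":[0,-0.3,0]},{"xyz":[0,0,0],"angular":[0,0,0]},{"xyz":[0,0,0],"angular":[0,0,0]},{"xyz":[0,0,0],"angular":[0,0,0]},{"xyz":[0,0,0],"angular":[0,0,0]}]' 0 50
python3 -m handwheel '[{"xyz":[0,0,0],"angular":[0,0,0]},{"xyz":[0,0,0],"angular":[0,0,0]}]'
python3 -c "
from h import *
st(-20.4,(.4378,.310),.008)
d=get_image('wrist');cv2.imwrite('pics/w2.png',d['pixels'])
"
```

```text
time: 4.15
position: [0.4376, 0.3113, 0.0098]
tool_rot: [0.285, 1.55, -0.277]
ft_force: [-0.1, -0.2, -0.4]
grip_width: 0.279
time: 4.32
position: [0.4379, 0.3115, 0.0103]
tool_rot: [0.286, 1.549, -0.277]
ft_force: [-0.4, -0.0, 0.1]
grip_width: 0.13
t 4.32 p [0.4379 0.3115 0.0103] x [ 0.005  0.005 -1.   ] z [ 0.936 -0.351  0.003] jaw -20.55 F [-0.4 -0.   0.1] g 0.13 q [ 0.13  0.46 -0.93  1.93  0.44  0.97 -1.37]
rot [-0.28  0.27  0.15]
rot [   0.42    0.45 -179.85]
d cm [-0.01 -0.15 -0.23]
```

View pics/w2.png

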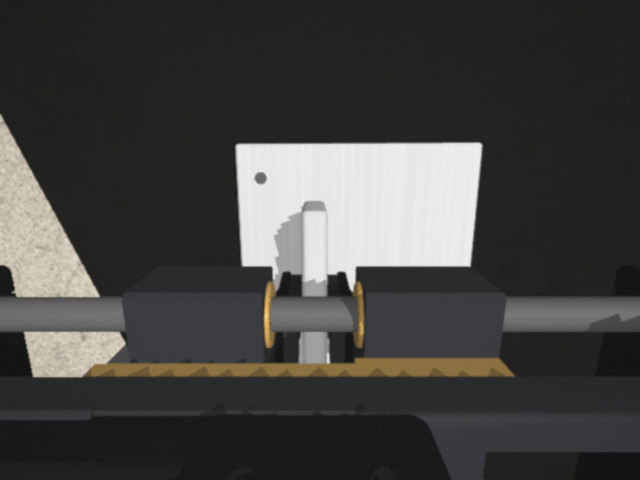

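The rib is centred between the fingers in columns 303-327. I'll finish closing, slightly lower.

```bash
python3 -m handwheel '[{"xyz":[0,-0.1,-0.3],"angular":[-0.3,0.3,0]},{"xyz":[0,0,0],"angular":[0,0,0]},{"xyz":[0,0,0],"angular":[0,0,0]}]'
python3 -c "
from h import *
st(-20.4,(.4378,.310),.008)
"
```

```text
time: 4.62
position: [0.4383, 0.3124, 0.0117]
tool_rot: [0.28, 1.551, -0.282]
ft_force: [0.0, 0.4, -1.9]
grip_width: 0.112
t 4.62 p [0.4383 0.3124 0.0117] x [ 0.001 -0.001 -1.   ] z [ 0.937 -0.351  0.001] jaw -20.52 F [ 0.   0.4 -1.9] g 0.112 q [ 0.13  0.46 -0.93  1.92  0.44  0.98 -1.37]
rot [0.06 0.05 0.12]
rot [ 8.0000e-02 -9.0000e-02 -1.7988e+02]
d cm [-0.05 -0.24 -0.37]
```

```bash
python3 -m handwheel '[{"xyz":[0,0,2],"angular":[0,0,0]},{"xyz":[0,0,3],"angular":[0,0,0]},{"xyz":[0,0,3],"angular":[0,0,0]},{"xyz":[0,0,1.5],"angular":[0,0,0]},{"xyz":[0,0,0],"angular":[0,0,0]}]'
python3 -c "
from h import *
st(-.2,(.4460,-.131),.1)
d=get_image('wrist');cv2.imwrite('pics/w3.png',d['pixels'])
"
```

```text
time: 5.03
position: [0.4346, 0.3099, 0.106]
tool_rot: [0.276, 1.559, -0.285]
ft_force: [-0.8, -0.6, -1.3]
grip_width: 0.112
t 5.03 p [0.4346 0.3099 0.106 ] x [-0.008 -0.004 -1.   ] z [ 0.937 -0.35  -0.006] jaw -20.48 F [-0.8 -0.6 -1.3] g 0.112 q [ 0.22  0.33 -1.02  1.85  0.3   1.15 -1.27]
rot [ 0.33 -0.39 20.28]
rot [  -0.55   -0.47 -159.72]
d cm [  1.14 -44.09  -0.6 ]
```

View pics/w3.png

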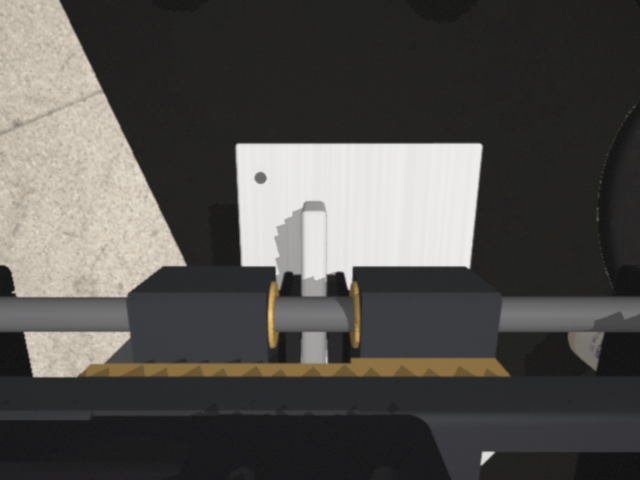

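The strip is held squarely in the wrist view: its far corners are at (237,143) and (481,143). I'll measure it relative to the tool.

```bash
python3 - <<'E'
from h import *
s,M=st()
d=get_image('wrist')
for off in(.010,):
  for u,v in((237,143.5),(481.5,143.5)):
    p=onz(d,u,v,s["position"][2]-off+.004)-s["position"]; print(off,(M.T@p).round(4))
E
python3 -m handwheel '[{"xyz":[0.3,-3.5,0],"angular":[0,0,1.6]},{"xyz":[0.2,-4,0],"angular":[0,0,1.6]},{"xyz":[0.2,-4,0],"angular":[0,0,1.6]},{"xyz":[0.2,-4,0],"angular":[0,0,1.6]},{"xyz":[0.2,-4,0],"angular":[0,0,1.6]}]'
python3 -c "
from h import *
st(-.2,(.4460,-.131),.1)"
```

```text
t 5.08 p [0.4342 0.3094 0.1047] x [-0.009 -0.005 -1.   ] z [ 0.937 -0.35  -0.006] jaw -20.48 F [ 0.4  0.2 -2.2] g 0.112 q [ 0.22  0.33 -1.02  1.85  0.31  1.15 -1.27]
0.01 [ 0.0057  0.0672 -0.0331]
0.01 [0.005  0.0672 0.0739]
time: 5.55
position: [0.4349, 0.1186, 0.0959]
tool_rot: [0.148, 1.589, -0.149]
ft_force: [0.5, -0.3, -1.7]
grip_width: 0.112
t 5.55 p [0.4349 0.1186 0.0959] x [-0.023  0.002 -1.   ] z [ 0.982 -0.187 -0.023] jaw -10.81 F [ 0.5 -0.3 -1.7] g 0.112 q [ 0.71  0.1  -1.05  2.03  0.09  1.08 -0.57]
rot [ 0.03 -1.32 10.61]
rot [-1.9600e+00 -5.0000e-02 -1.6938e+02]
d cm [  1.11 -24.96   0.41]
```

```bash
python3 -m handwheel '[{"xyz":[0.3,-4,0.2],"angular":[0,-1.3,1.8]},{"xyz":[0.2,-4,0.2],"angular":[0,0,1.8]},{"xyz":[0.2,-4,0.2],"angular":[0,0,1.8]},{"xyz":[0.2,-4,0.2],"angular":[0,0,1.8]},{"xyz":[0.2,-4,0.2],"angular":[0,0,1.8]}]'
python3 -c "
from h import *
st(-.2,(.4460,-.131),.06)"
```

```text
time: 5.97
position: [0.4365, -0.09, 0.0976]
tool_rot: [0.02, 1.583, -0.021]
ft_force: [1.1, 0.4, -1.1]
grip_width: 0.114
t 5.97 p [ 0.4365 -0.09    0.0976] x [-0.012 -0.    -1.   ] z [ 1.    -0.026 -0.012] jaw -1.48 F [ 1.1  0.4 -1.1] g 0.114 q [ 0.99  0.04 -0.85  2.05  0.04  1.07  0.09]
rot [ 0.02 -0.71  1.28]
rot [-1.1000e+00 -3.0000e-02 -1.7872e+02]
d cm [ 0.95 -4.1  -3.76]
```

```bash
python3 -m handwheel '[{"xyz":[0,-2.2,-1.5],"angular":[0,-0.7,1.2]},{"xyz":[0,-1.8,-1.5],"angular":[0,0,0]},{"xyz":[0,0,-1.5],"angular":[0,0,0]},{"xyz":[0,0,-1],"angular":[0,0,0]},{"xyz":[0,0,0],"angular":[0,0,0]}]'
python3 -c "
from h import *
st(-.2,(.4360,-.131),.024)
for n in ('scene','top'):
    d=get_image(n);cv2.imwrite(f'pics/{n}4.png',cv2.resize(d['pixels'][180:300,280:460],None,fx=4,fy=4,interpolation=cv2.INTER_CUBIC))"
```

```text
time: 6.38
position: [0.4287, -0.1439, 0.033]
tool_rot: [0.017, 1.58, -0.017]
ft_force: [-0.2, 0.2, -1.2]
grip_width: 0.111
t 6.38 p [ 0.4287 -0.1439  0.033 ] x [-0.009  0.001 -1.   ] z [ 1.    -0.022 -0.009] jaw -1.25 F [-0.2  0.2 -1.2] g 0.111 q [ 1.02  0.17 -0.79  2.1   0.15  0.94  0.12]
rot [-0.03 -0.54  1.05]
rot [-8.5000e-01  5.0000e-02 -1.7895e+02]
d cm [ 0.73  1.29 -0.9 ]
```

View pics/scene4.png

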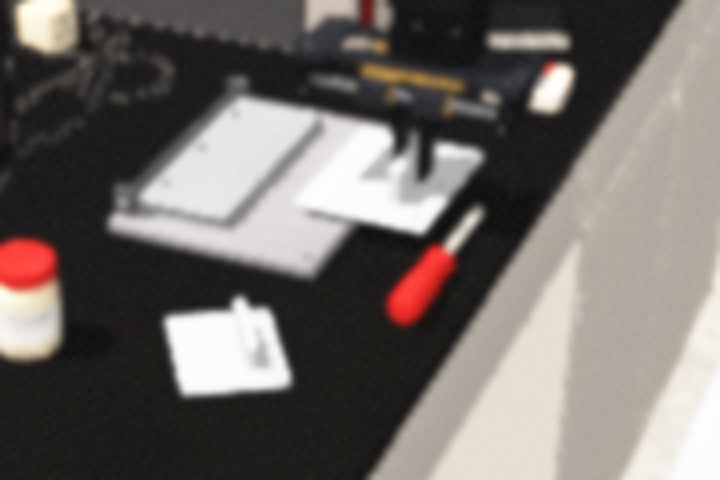

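View pics/top4.png

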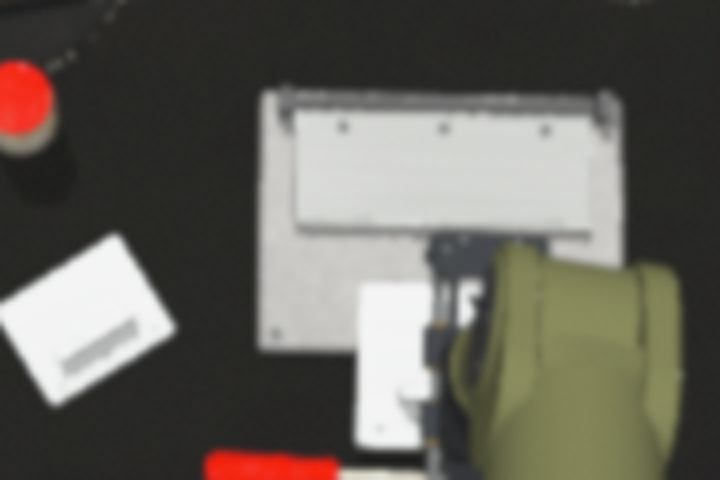

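The strip is in front of the mouth. Its far edge is about 30 mm short of the apron and clear of the screwdriver. I'll lower it in small steps, watching the force.

```bash
python3 -m handwheel '[{"xyz":[0.7,1.2,0],"angular":[0,-0.5,1]},{"xyz":[0.2,0,-0.5],"angular":[0,0,0]},{"xyz":[0.2,0,-0.4],"angular":[0,0,0]},{"xyz":[0,0,0],"angular":[0,0,0]}]'
python3 -c "
from h import *
st(-.2,(.4360,-.131),.022)"
```

```text
time: 6.82
position: [0.4449, -0.1274, 0.0274]
tool_rot: [-0.006, 1.564, 0.002]
ft_force: [-0.3, 0.4, -2.2]
grip_width: 0.11
t 6.82 p [ 0.4449 -0.1274  0.0274] x [ 0.007 -0.002 -1.   ] z [1.    0.005 0.007] jaw 0.3 F [-0.3  0.4 -2.2] g 0.11 q [ 0.98  0.19 -0.8   2.09  0.18  0.91  0.08]
rot [ 0.13  0.39 -0.5 ]
rot [ -0.61   0.2  179.5 ]
d cm [-0.89 -0.36 -0.54]
```

```bash
python3 -m handwheel '[{"xyz":[0,0,-0.3],"angular":[0.1,0.4,-0.5]},{"xyz":[0,0,-0.2],"angular":[0,0,0]},{"xyz":[0,0,-0.1],"angular":[0,0,0]},{"xyz":[0,0,0],"angular":[0,0,0]}]'
python3 -c "
from h import *
st(-.2,(.4460,-.131),.022)"
```

```text
time: 7.15
position: [0.4462, -0.127, 0.0224]
tool_rot: [0.001, 1.571, -0.003]
ft_force: [-2.2, 2.1, 2.2]
grip_width: 0.108
t 7.15 p [ 0.4462 -0.127   0.0224] x [ 0.    -0.002 -1.   ] z [ 1.    -0.003  0.   ] jaw -0.15 F [-2.2  2.1  2.2] g 0.108 q [ 0.97  0.21 -0.8   2.09  0.19  0.91  0.06]
rot [ 0.09  0.01 -0.05]
rot [-1.0000e-02  1.4000e-01  1.7995e+02]
d cm [-0.02 -0.4  -0.04]
```

Contact with the board is at TCP z = 0.0224, which matches 12 mm of board plus the ~10 mm grip offset. I'll slide in gently.

```bash
python3 -m handwheel '[{"xyz":[0.7,-0.1,0],"angular":[0,0,0]},{"xyz":[0.7,0,0],"angular":[0,0,0]},{"xyz":[0.5,0,0],"angular":[0,0,0]}]'
python3 -c "
from h import *
st(-.2,(.5010,-.131),.022)"
```

```text
time: 7.4
position: [0.4655, -0.1291, 0.0227]
tool_rot: [0.001, 1.572, -0.006]
ft_force: [-0.5, 0.3, -0.3]
grip_width: 0.112
t 7.4 p [ 0.4655 -0.1291  0.0227] x [-0.001 -0.003 -1.   ] z [ 1.    -0.004 -0.001] jaw -0.24 F [-0.5  0.3 -0.3] g 0.112 q [ 0.94  0.26 -0.79  2.04  0.23  0.93  0.02]
rot [ 0.18 -0.08  0.04]
rot [-1.2000e-01 -2.8000e-01 -1.7996e+02]
d cm [ 3.55 -0.19 -0.07]
```

```bash
python3 -m handwheel '[{"xyz":[0.5,0,0],"angular":[0,0,0]},{"xyz":[0.5,0,-0.05],"angular":[0,0,0]}]'
python3 -c "
from h import *
st(-.2,(.5010,-.131),.022)
for n in ('scene','top'):
    d=get_image(n);cv2.imwrite(f'pics/{n}5.png',cv2.resize(d['pixels'][180:300,280:460],None,fx=4,fy=4,interpolation=cv2.INTER_CUBIC))"
```

```text
time: 7.57
position: [0.4771, -0.1294, 0.0222]
tool_rot: [0.001, 1.572, -0.006]
ft_force: [-3.0, -0.3, 6.1]
grip_width: 0.114
t 7.57 p [ 0.4771 -0.1294  0.0222] x [-0.001 -0.003 -1.   ] z [ 1.    -0.005 -0.001] jaw -0.27 F [-3.  -0.3  6.1] g 0.114 q [ 0.92  0.28 -0.78  2.02  0.25  0.93  0.  ]
rot [ 0.18 -0.05  0.07]
rot [-8.0000e-02 -2.7000e-01 -1.7993e+02]
d cm [ 2.39 -0.16 -0.02]
```

View pics/scene5.png

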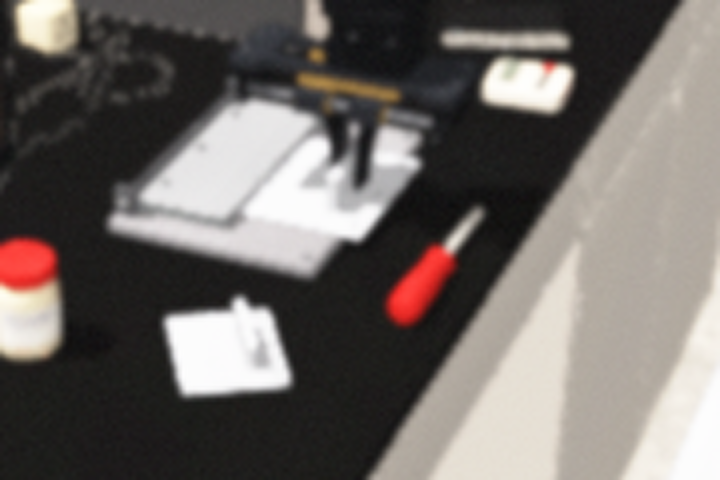

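View pics/top5.png

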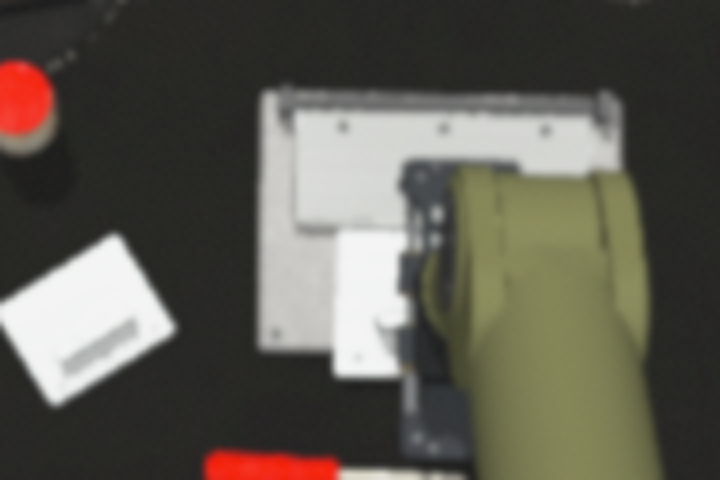

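The nose is at the apron edge, passing beneath it (zoomed top view, row ~228), and the apron edge looks unchanged. I'll continue.

```bash
python3 -m handwheel '[{"xyz":[0.6,-0.1,0],"angular":[0,0,0]},{"xyz":[0.6,0,0],"angular":[0,0,0]},{"xyz":[0.5,0,0],"angular":[0,0,0]}]'
python3 -c "
from h import *
st(-.2,(.5010,-.131),.022)"
```

```text
time: 7.92
position: [0.4949, -0.1303, 0.0224]
tool_rot: [0.001, 1.573, -0.006]
ft_force: [-2.2, -0.4, 2.7]
grip_width: 0.111
t 7.92 p [ 0.4949 -0.1303  0.0224] x [-0.002 -0.003 -1.   ] z [ 1.    -0.004 -0.002] jaw -0.26 F [-2.2 -0.4  2.7] g 0.111 q [ 0.89  0.32 -0.77  1.98  0.28  0.95 -0.02]
rot [ 0.16 -0.11  0.06]
rot [-1.7000e-01 -2.6000e-01 -1.7994e+02]
d cm [ 0.61 -0.07 -0.04]
```

```bash
python3 -m handwheel '[{"xyz":[0.4,0,0],"angular":[0,0,0]},{"xyz":[0.3,0,0],"angular":[0,0,0]}]'
python3 -m handwheel '[{"xyz":[0.3,0,0],"angular":[0,0,0]},{"xyz":[0.2,0,0],"angular":[0,0,0]}]'
python3 -c "
from h import *
st(-.2,(.5010,-.131),.022)"
```

```text
time: 8.08
position: [0.503, -0.1303, 0.0224]
tool_rot: [0.001, 1.573, -0.006]
ft_force: [-2.9, -0.6, 2.8]
grip_width: 0.106
time: 8.25
position: [0.5051, -0.1304, 0.0222]
tool_rot: [0.001, 1.581, -0.006]
ft_force: [-12.4, -0.1, 15.8]
grip_width: 0.112
t 8.25 p [ 0.5051 -0.1304  0.0222] x [-0.011 -0.003 -1.   ] z [ 1.    -0.004 -0.011] jaw -0.25 F [-12.4  -0.1  15.8] g 0.112 q [ 0.87  0.35 -0.76  1.95  0.3   0.97 -0.04]
rot [ 0.18 -0.61  0.05]
rot [  -0.96   -0.28 -179.95]
d cm [-0.41 -0.06 -0.02]
```

Stop met: Fx = -12 N at TCP x = 0.505, with the nose at ≈0.580 against 0.578 expected. I'll settle, level and set the press.

```bash
python3 -m handwheel '[{"xyz":[0,0,0],"angular":[0,-0.6,0]},{"xyz":[0,0,0],"angular":[0,0,0]},{"xyz":[0,0,0],"angular":[0,0,0]}]'
python3 -c "
from h import *
st(-.2,(.5010,-.131),.022)
for n in ('scene','top','wrist'):
    d=get_image(n);I=d['pixels'];cv2.imwrite(f'pics/{n}6.png',I if n=='wrist' else cv2.resize(I[180:300,280:460],None,fx=4,fy=4,interpolation=cv2.INTER_CUBIC))"
```

```text
time: 8.5
position: [0.5049, -0.1303, 0.0224]
tool_rot: [0.001, 1.573, -0.006]
ft_force: [-1.9, -0.7, 3.2]
grip_width: 0.111
t 8.5 p [ 0.5049 -0.1303  0.0224] x [-0.002 -0.003 -1.   ] z [ 1.    -0.004 -0.002] jaw -0.25 F [-1.9 -0.7  3.2] g 0.111 q [ 0.88  0.34 -0.76  1.96  0.29  0.96 -0.04]
rot [ 0.18 -0.12  0.05]
rot [  -0.19   -0.29 -179.95]
d cm [-0.39 -0.07 -0.04]
```

View pics/scene6.png

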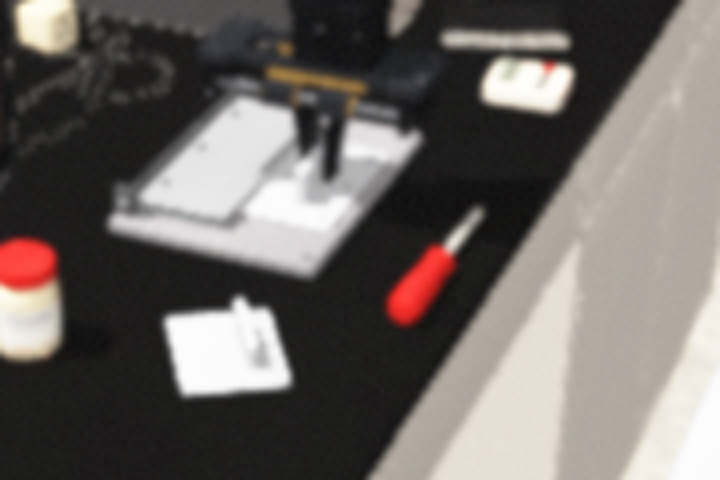

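View pics/wrist6.png

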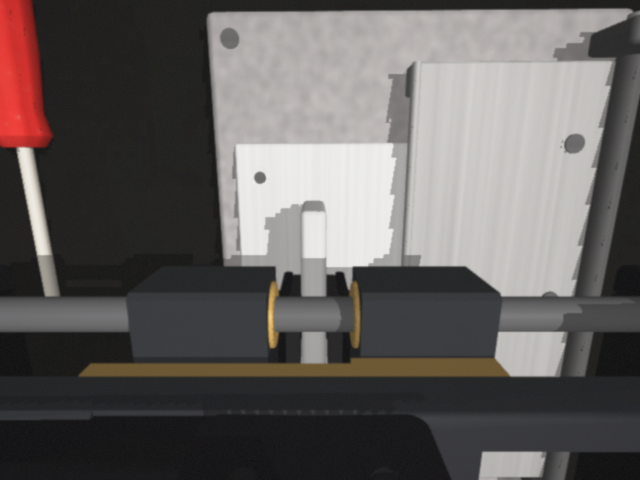

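View pics/top6.png

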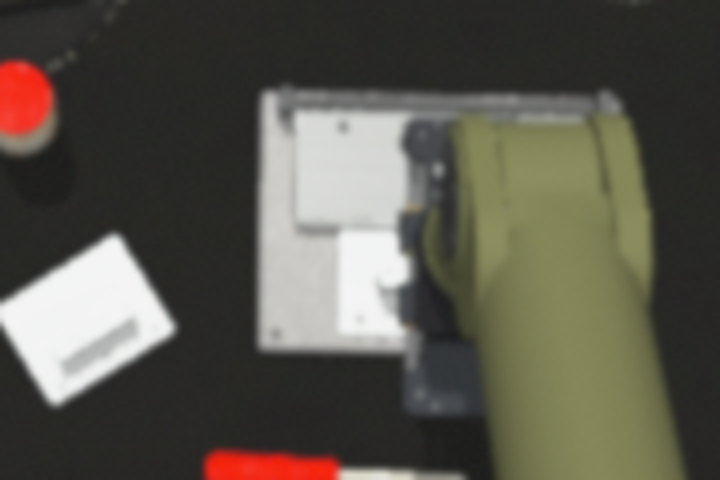

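```bash
python3 -m handwheel '[{"xyz":[0.05,0,-0.05],"angular":[0.2,-0.1,0]}]'
python3 -c "
from h import *
s,M=st(-.2,(.5010,-.131),.022)
d=get_image('wrist')
a=onz(d,240,220,.016);b=onz(d,408,220,.022);b2=onz(d,413,100,.0225);c=onz(d,236,150,.016)
print(a,b,b2,c)
for k in range(4):
    get_image('wrist');s=get_state();print(s['time'],s['ft_force'].round(1),s['position'].round(4))"
```

```text
time: 8.73
position: [0.505, -0.1303, 0.0222]
tool_rot: [0.003, 1.573, -0.003]
ft_force: [-7.6, 1.0, 13.9]
grip_width: 0.11
t 8.73 p [ 0.505  -0.1303  0.0222] x [-0.002  0.    -1.   ] z [ 1.    -0.004 -0.002] jaw -0.24 F [-7.6  1.  13.9] g 0.11 q [ 0.88  0.34 -0.76  1.95  0.29  0.96 -0.03]
rot [-0.   -0.1   0.04]
rot [-1.6000e-01  1.0000e-02 -1.7996e+02]
d cm [-0.4  -0.07 -0.02]
[ 0.47126969 -0.09736564  0.016     ] [ 0.54741175 -0.09649526  0.022     ] [ 0.54643138 -0.04622734  0.0225    ] [ 0.47113935 -0.06592902  0.016     ]
8.8333 [-5.3  0.2  9.2] [ 0.505  -0.1303  0.0222]
8.8833 [-5.6  0.1  7.6] [ 0.505  -0.1303  0.0222]
8.9333 [-5.2 -0.1  8.7] [ 0.505  -0.1303  0.0222]
8.9833 [-5.7  0.2  8.1] [ 0.505  -0.1303  0.0222]
```

The rear edge is 75.5 mm in front of the apron edge, so about 34.5 mm is inserted. Fz is steady at ≈8.3 N on the tool, which is about 10 N on the board once the strip's 2 N weight is added. I'll hand in.

```bash
python3 -c "
from bench import *
print(close_job());print(get_state()['ft_force'])"
```

```text
the job is handed in; nothing more can be done
None
the job is handed in; nothing more can be done
```

I picked up the larger strip by its rib, slid its plain edge under the apron until it met the stop, and handed the job in at about 9 s still holding and pressing it.

My last checks before handing in:
- **Insertion:** about 34.5 mm under the apron, from 75.5 mm of strip left showing in the wrist camera. Force along the push direction rose to 12 N at the expected stop position, and I left a light forward push of about 5 N on it.
- **Squareness and tilt:** the tool was about 0.3° or less from square with the board and about 0.1° from level. I did not measure the strip's own tilt, but its seating height matched the board's thickness.
- **Press:** a steady 8–9 N on the tool, so about 10 N on the board with the strip's weight, and the grip was set to 50 N.
- **Apron and bystanders:** the apron looked down in the pictures, but I did not measure its angle. I saw no shift of the screwdriver, jar or timer, and the tool stayed well clear of the tape, which was outside the last pictures.

During the first descent the tool drifted about 15 mm sideways, still clear of everything, and I corrected it before gripping. No check failed or disagreed beyond the 2 mm calibration error, except the strip's width, which read 107 mm instead of 110 mm in the wrist camera during the carry. The interface gave no verdict.

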